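# Isolate one gas line and vent its coupler

## Task

A new hose is about to go on the gas manifold: shut the valve of the line that ends in the quick coupler by turning its lever clockwise, fully to its crosswise stop, without touching the neighbouring valves or their levers. Only then vent the line by pulling the coupler's spring sleeve fully back and letting it spring fully home again. Leave the valve shut and the things round the manifold where they stand.

Things in the scene. Friction and masses are not known exactly. Their poses are not given: they have to be found in the camera images.
- manifold: fixed gas manifold: foot plate 100 x 360 x 10 mm, header pipe along y 50 mm behind the origin, gauge at the +y end (highest point, 128 mm). Origin on the worktop under the middle of the row of four valve stems; -x side faces the robot. The valve lines stand at y = -114, -38, 38, 114 mm, their order changes from run to run; their frames are parallel to the manifold's
- line_a: the one valve line that ends in a quick coupler, fixed. Origin on the worktop under its valve stem; its outlet runs along its own -x, towards the robot, axis at height 50 mm; own +y is to the left. The coupler's steel barrel, 20 mm in diameter, ends in a nose 110 mm in front of the stem axis, and carries the sleeve
- lever_a (a joint): lever of line_a, about the vertical stem: 0 = open (points along own -x), grows clockwise seen from above to pi/2 = shut (points along own +y), at a solid stop. Starts at 0 to 0.15 and stays where left; friction 0.2 N m (4 to 5 N at the grip)
- lever_a_grip (a point): middle of lever_a's grip, 45 mm from the stem axis, height 96 mm. The lever is a one-sided bar 64 mm long from the stem axis; its grey grip is 14 mm wide and 22 mm high, from 20 to 64 mm from the axis, underside at height 85 mm, top 107 mm (stem nut 109 mm)
- sleeve (a joint): spring sleeve of the coupler on line_a: 0 = forward (home), grows to 0.012 m = fully pulled back, along line_a's +x (away from the robot, towards the valve). Spring force about 4 N at home, 10 N fully back; it springs home when let go
- sleeve_rim (a point): middle of the sleeve's front face, on the coupler's axis, height 50 mm, 104 mm in front of the stem axis at home. Sleeve 42 mm long, 36 mm in diameter, with a front rim 48 mm in diameter, 8 mm thick. The 20 mm nose stands 6 mm out of the rim at home, 18 mm when back. The rim can be pushed by its front face on both sides of the nose, or the sleeve pinched from above
- line_b: a neighbouring valve line with the same valve and lever as line_a (origin alike), but its outlet ends in a plain white cap 28 mm in diameter, 54 mm in front of the stem axis. Must not be touched
- lever_b (a joint): lever of line_b, same shape and values as lever_a; starts open, 0 to 0.15. Must stay as it is
- lever_b_grip (a point): middle of lever_b's grip, 45 mm from its stem axis, height 96 mm
- line_c: a neighbouring valve line with the same valve and lever as line_a (origin alike), but its outlet ends in a plain white cap 28 mm in diameter, 54 mm in front of the stem axis. Must not be touched
- lever_c (a joint): lever of line_c, same shape and values as lever_a; starts open, 0 to 0.15. Must stay as it is
- lever_c_grip (a point): middle of lever_c's grip, 45 mm from its stem axis, height 96 mm
- line_d: a neighbouring valve line with the same valve and lever as line_a (origin alike), but its outlet ends in a plain white cap 28 mm in diameter, 54 mm in front of the stem axis. Must not be touched
- lever_d (a joint): lever of line_d, same shape and values as lever_a; starts shut, 1.5 to 1.57. Must stay as it is
- lever_d_grip (a point): middle of lever_d's grip, 45 mm from its stem axis, height 96 mm
- beaker: loose bystander: frosted beaker 96 mm across, 105 mm high, left of the manifold; origin at the middle of its underside
- tip_box: loose bystander: small blue pipette tip box 78 x 100 x 42 mm, behind the manifold; origin at the middle of its underside
- drop_bottle: loose bystander: small bottle with a white cap, 32 mm across, 75 mm high, behind the manifold; origin at the middle of its underside
- navy_bottle: loose bystander: bottle with a dark blue cap, 48 mm across, 95 mm high, right front of the manifold; origin at the middle of its underside

How it is judged:
By the outcome, as a careful person would: the job done as asked, in the order asked, and still so for the second after the job is handed in, with the robot touching nothing.
It also fails if it takes over 46 s, if anything falls off the work surface, if the arm or the gripper's body presses on something with over 40 N, if the wrist force passes 120 N, or if a joint passes its speed limit or range.

## Robot

A 6-joint arm with a two-finger parallel gripper is mounted at the origin on a cart in front of the work surface, level with it; the furniture and walls round the work are solid. World frame = base frame: x ahead of the robot, y to its left, z up, the work surface at z = 0. Lengths are in m, angles in rad, forces in N, time in s.
With the tool pointing down it reaches from about 0.25 to 0.775 m from the base axis. Payload 4 kg.
Tool frame: the origin (TCP) lies at the very end of the fingers, on their centre line; the grasp point (between the pads) lies 19 mm behind it (manip.tcp_to_grasp is the distance from the TCP to the grasp point, in m); z points along the fingers, y is the line along which they close (so a half turn about z gives the same grasp; the last joint's range is limited). The gripper opens to 85 mm and grips with 20 to 120 N. Pads are 22 mm wide; open, the fingers measure 114 mm over their backs; the gripper's body (76 mm by 85 mm) begins 54 mm behind the grasp point. The pads swing forward as they close: fully open they stand 13 mm farther back than shut.
Start: joints at [1.163, 0.087, 1.371, -0, 1.684, -0.103], TCP at [0.165, 0.525, 0.231] pointing down, gripper open.
Joint ranges: [-3.1, 3.1], [-0.76, 2.03], [0.27, 2.55], [-1.08, 4.22], [0.17, 2.65], [-2.57, 2.57]. Speed limits (rad/s): [2.79, 2.79, 3.14, 3.14, 3.14, 3.14].

## Interface

Orientations are given as a unit quaternion [x, y, z, w].
In Python, from workcell import manip gives the robot as it stands.
- The arm moves only by the tool move_arm, never from a script. Its argument "moves" is a list that holds one entry, the list of rows, each a list of 6 numbers: the shift along the world's x, y, z each as a share of 150 mm, from -1 to 1, then the turn, a rotation vector about the world's x, y, z each as a share of pi/4 rad, from -1 to 1. A call has 1 to 10 rows; each row is the pose to reach, as a shift and turn from the pose commanded when the call began; what a row does not reach only later rows make up. A row lasts 1/8 s, in which the tool goes at most 62.5 mm and 10.7 degrees, less where a joint would pass 70% of its speed; a pose out of reach is approached as far as the arm can. A call with a number of a shift or a turn outside -1 to 1 is refused whole. A call with a gripper value outside its range is refused whole. "jaw" is the opening, from -1 (shut) to 1 (fully open), set as the call begins (left out, the last holds). The fingers move at their own pace and stop on an object; "force" is the grip in N (left out, the last holds). Time passes only in rows, so rows that repeat a pose let the fingers close. It gives the time, the measured TCP pose, the force, the opening and the grip force at its end, in the units of the state.
- manip.observe(): the state, without advancing time (a new reading comes with each control period).
- manip.capture(name): name is "scene" or "top" or "wrist"; returns a dict with "image" (384x512x3 uint8, blue, green, red), "vfov" (degrees; the focal length in pixels is half the picture's height over the tangent of half this angle, whatever the lens; pixels are square), "cx", "cy" (the principal point, pixels), "distortion" ([k1, k2, p1, p2, k3] as OpenCV has them; the pictures are not rectified), "T" (4x4, takes a point from camera to world coordinates). Camera axes: x right, y down, z forward; pixel columns grow to the right and rows downward; lengths in m; the calibration is good to about 2 mm. A picture is of the moment at which its call begins. There is no depth.
- manip.finish_job(): hands the job in; it is judged then, once.
The state is a dict: "clock": time; "joint_pos": joint angles; "joint_velocities": joint speeds; "joint_efforts": joint torques, N m; "position": TCP position; "eef_rot": TCP orientation; "wrist_force": force on the tool from outside, world axes, zero at the start; "wrist_torque": the same for the moment, N m; "grip_width": opening from 0.0 (shut) to 1.0 (fully open); "gripper_force": force on a finger pad.
Only numpy, scipy, OpenCV 4.12 (cv2) and the standard library are available. Lean on these libraries where they do the work, as an engineer would, in place of code of your own. Each camera call takes 0.05 s, during which the arm holds its last target. There are 200 camera calls.

## Working session

There is one attempt and no reset: what is moved stays moved. The work goes in short steps, Python scripts to look and compute and a tool call to move; the robot and the scene stay as the last step left them, time stands still between calls to the robot, and variables do not carry over. Pictures are saved under pics/ and viewed, at most 10 in all, crops included, and the job is handed in when it is done.

Besides the shell and the picture viewer there is one more tool, called after "Request:" by a JSON object that holds its "op" and its "data". move_arm: Moves the arm, as the interface text tells. Its arguments: {"type":"object","properties":{"moves":{"type":"array"},"jaw":{"type":"number"},"force":{"type":"number"}},"required":["moves"]}

```bash
mkdir -p pics; ls
cat > h.py <<'E'
import numpy as np, cv2
from workcell import manip
def cap(n,f):
    c=manip.capture(n); cv2.imwrite('pics/'+f+'.png',c['image']); np.save('pics/'+f+'.npy',{k:c[k] for k in c},allow_pickle=True); return c
def load(f): return np.load('pics/'+f+'.npy',allow_pickle=True).item()
def K(c):
    f=c['image'].shape[0]/2/np.tan(np.radians(c['vfov'])/2); return np.array([[f,0,c['cx']],[0,f,c['cy']],[0,0,1]])
def ray(c,uv):
    p=cv2.undistortPoints(np.array([[uv]],float),K(c),np.array(c['distortion'],float))[0,0]
    T=np.array(c['T']); return T[:3,3],T[:3,:3]@np.array([p[0],p[1],1])
def onz(c,uv,z):
    o,d=ray(c,uv); return o+d*(z-o[2])/d[2]
def proj(c,P):
    T=np.linalg.inv(np.array(c['T'])); q=np.atleast_2d(P)@T[:3,:3].T+T[:3,3]
    return cv2.projectPoints(q.reshape(-1,1,3),np.zeros(3),np.zeros(3),K(c),np.array(c['distortion'],float))[0][:,0]
def tri(rs):
    A=np.zeros((3,3));b=np.zeros(3)
    for o,d in rs:
        d=d/np.linalg.norm(d);M=np.eye(3)-np.outer(d,d);A+=M;b+=M@o
    return np.linalg.solve(A,b)
E
python3 - <<'E'
from h import *
for n in('scene','top'):
    c=cap(n,n+'0'); print(n,np.round(c['T'],3).tolist(),c['vfov'])
s=manip.observe(); print(s)
E
```

```text
pics
scene [[0.456, -0.535, 0.711, -0.066], [-0.89, -0.29, 0.353, -0.074], [0.017, -0.794, -0.608, 0.593], [0.0, 0.0, 0.0, 1.0]] 56.863689763482974
top [[-0.042, -0.979, 0.199, 0.333], [-0.999, 0.042, -0.005, 0.242], [-0.004, -0.199, -0.98, 1.171], [0.0, 0.0, 0.0, 1.0]] 45.669477250764736
{'clock': 0.1, 'joint_pos': array([ 1.16288122e+00,  8.79013332e-02,  1.37213955e+00,  1.80258129e-05,
        1.68358221e+00, -1.03086614e-01]), 'joint_velocities': array([ 3.80487687e-04, -2.07260014e-03, -4.03036258e-03,  2.01205225e-05,
        4.85779828e-04,  2.15737135e-03]), 'joint_efforts': array([ 2.40644134e-03, -3.53014112e+01, -3.14217889e+01, -9.17252578e-05,
        7.93217478e-03, -1.35373713e-05]), 'position': array([0.16488299, 0.52423001, 0.23022662]), 'eef_rot': array([ 1.51823761e-01,  9.88407059e-01, -9.79997592e-04, -2.65242099e-04]), 'wrist_force': array([ 0.7250559 , -0.3375806 ,  0.45200488]), 'wrist_torque': array([ 0.03495783,  0.03620202, -0.02554664]), 'gripper_force': 0.0, 'grip_width': 0.9995955823826417}
```

View pics/scene0.png

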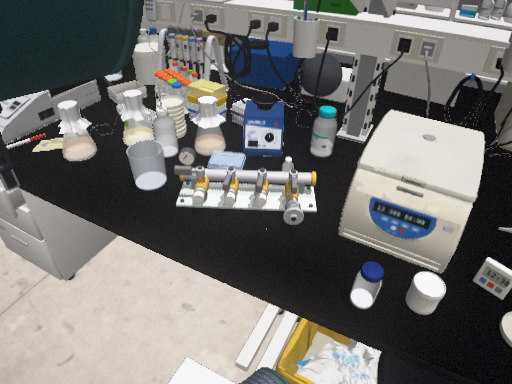

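View pics/top0.png

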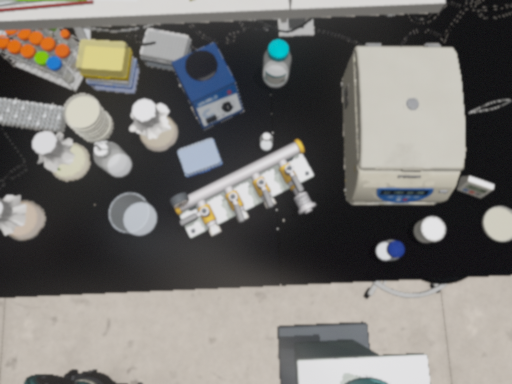

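The manifold is rotated. In the top view it runs from about (180,205) to (310,165). The quick coupler is at the right end, at (305,203) in top and (293,214) in scene. I'll enlarge both.

Run:
```python
from h import *
a=load('top0')['image'][130:245,165:325]; b=load('scene0')['image'][140:230,170:325]
a=cv2.resize(a,None,fx=5,fy=5,interpolation=cv2.INTER_CUBIC); cv2.imwrite('pics/tc.png',a)
b=cv2.resize(b,None,fx=5,fy=5,interpolation=cv2.INTER_CUBIC); cv2.imwrite('pics/sc.png',b)
```

```text
(no output)
```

View pics/tc.png

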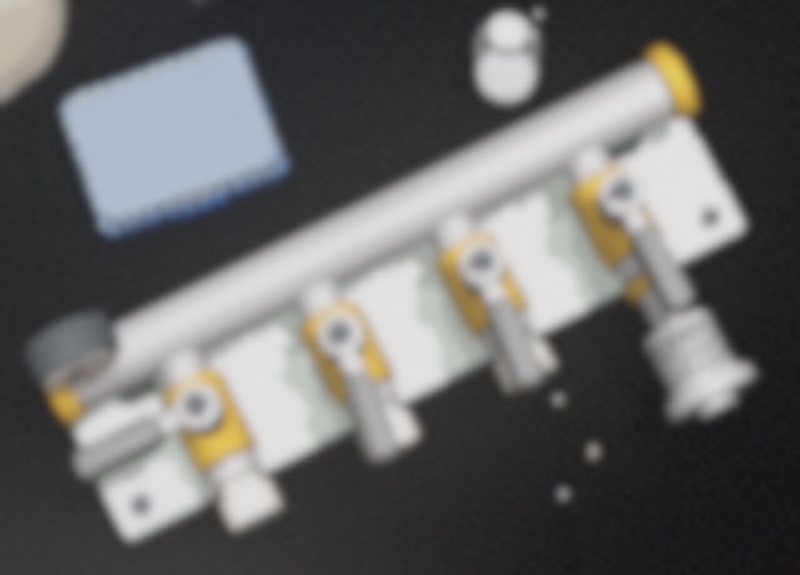

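View pics/sc.png

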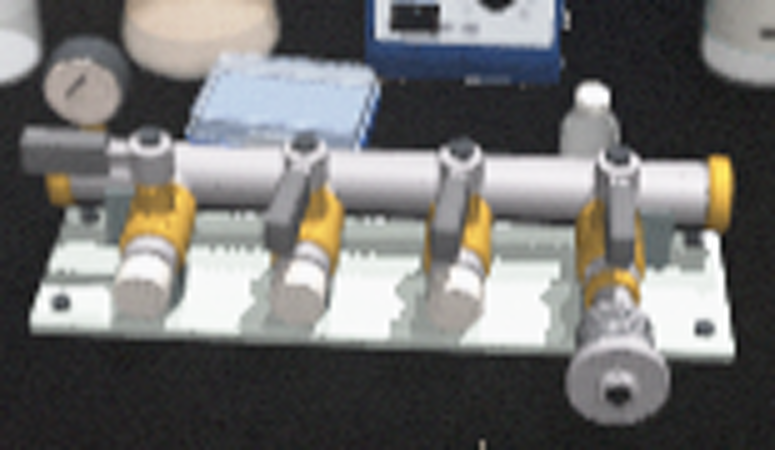

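In the top crop the stem nuts are at (622,190), (480,262), (340,332) and (196,404). In the scene crop they are at (620,158), (461,152), (305,145) and (151,140). The rightmost line has the coupler. Its lever is open, and the sleeve nose is at (617,392) in the scene crop.

```bash
cat > m.py <<'E'
from h import *
t=load('top0'); s=load('scene0')
T=np.array([(622,190),(480,262),(340,332),(196,404)])/5+[165,130]-0.4
S=np.array([(620,156),(461,150),(305,143),(151,138)])/5+[170,140]-0.4
P=np.array([tri([ray(t,a),ray(s,b)]) for a,b in zip(T,S)]); print(P.round(4))
Q=np.array([onz(t,a,.109) for a in T]); print(Q.round(4)); R=np.array([onz(s,a,.109) for a in S]); print(R.round(4))
for X in(P,Q,R):
    v=np.polyfit([-114,-38,38,114],X[:,:2],1); print(v*1000, np.degrees(np.arctan2(-v[0][0],v[0][1])))
E
python3 m.py
python3 - <<'E'
from h import *
t=load('top0'); s=load('scene0')
n=[(617/5+169.6,392/5+139.6)]
print('nose at z=.05 scene',onz(s,n[0],.05))
print('grip end top',onz(t,(680/5+164.6,300/5+129.6),.107))
print('navy',onz(t,(397,249),.095),'bottle scene',onz(s,(373,271),.095))
E
```

```text
[[0.6052 0.1586 0.1083]
 [0.5729 0.2283 0.1084]
 [0.5414 0.2965 0.1091]
 [0.5102 0.3653 0.1084]]
[[0.6045 0.1597 0.109 ]
 [0.572  0.2294 0.109 ]
 [0.5409 0.2973 0.109 ]
 [0.5093 0.3662 0.109 ]]
[[0.6051 0.1573 0.109 ]
 [0.5729 0.2269 0.109 ]
 [0.5422 0.2959 0.109 ]
 [0.5102 0.3636 0.109 ]]
[[-4.16549509e-01  9.05482062e-01]
 [ 5.57414496e+02  2.62158681e+02]] 24.703880003275504
[[-4.16788607e-01  9.04387108e-01]
 [ 5.56668007e+02  2.63159406e+02]] 24.742707710687142
[[-4.15029420e-01  9.05145872e-01]
 [ 5.57610790e+02  2.60931436e+02]] 24.632503878164254
nose at z=.05 scene [0.51051023 0.11477746 0.05      ]
grip end top [0.54981187 0.13500408 0.107     ]
navy [ 0.40036763 -0.08345192  0.095     ] bottle scene [ 0.39933319 -0.08299783  0.095     ]
```

Request:
{"op": "move_arm", "data": {"moves": [[[1,-1,0,0,0,0.94],[1,-1,0,0,0,0.94],[1,-1,0,0,0,0.94],[1,-1,0,0,0,0.94],[1,-1,0,0,0,0.94]]], "jaw": -1}}

```text
clock: 0.72
position: [0.3168, 0.3723, 0.2307]
eef_rot: [-0.214, 0.977, -0.001, -0.0]
wrist_force: [-0.1, -0.4, 0.4]
grip_width: -0.001
gripper_force: 0.0
```

Request:
{"op": "move_arm", "data": {"moves": [[[1,-1,0,0,0,0],[1,-1,0,0,0,0],[1,-1,0,0,0,0],[1,-1,0,0,0,0],[1,-1,0,0,0,0]]]}}

```text
clock: 1.35
position: [0.4658, 0.2232, 0.2304]
eef_rot: [-0.213, 0.977, -0.0, -0.001]
wrist_force: [0.3, 0.2, -0.1]
grip_width: -0.002
gripper_force: 0.0
```

Run:
```python
from h import *
c=cap('wrist','w1'); s=manip.observe(); print(s['clock'],s['position'],s['eef_rot'],s['joint_pos'],s['wrist_force'],s['grip_width'])
print(np.round(proj(c,[[.605,.1588,.109],[.5729,.2283,.109],[.5105,.1148,.05]]),1))
```

```text
1.4 [0.464952   0.22424078 0.23060123] [-2.14251288e-01  9.76778099e-01  2.53656261e-04 -9.30544713e-04] [ 3.39046534e-01  1.31253612e-02  1.44951526e+00  7.36479410e-04
  1.68073670e+00 -1.66352035e+00] [-0.3950474  -0.12396399 -0.58930453] -0.003045222876826656
[[150.8 272.8]
 [217.6 273.2]
 [158.2 172.1]]
```

View pics/w1.png

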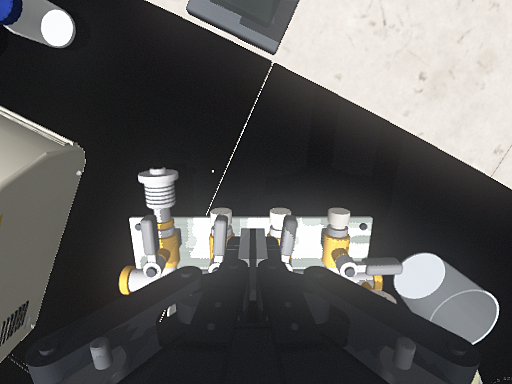

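The wrist view shows the nut at (151,271) and the nose at (158,171), as predicted. The centrifuge stands close on the right, so I'll check the clearance.

Run:
```python
from h import *
t=load('top0');s=load('scene0');w=load('w1')
for uv in[(345,203),(345,100),(345,190)]: print('top',[onz(t,uv,z).round(3).tolist() for z in(0,.05,.2)])
for uv in[(341,232),(356,150)]: print('scene',[onz(s,uv,z).round(3).tolist() for z in(0,.05,.2)])
for uv in[(86,152),(30,355),(0,108)]: print('w',[onz(w,uv,z).round(3).tolist() for z in(0,.1,.2)])
```

```text
top [[0.531, 0.011, 0.0], [0.523, 0.021, 0.05], [0.497, 0.05, 0.2]]
top [[0.816, -0.012, 0.0], [0.795, -0.001, 0.05], [0.733, 0.031, 0.2]]
top [[0.566, 0.008, 0.0], [0.556, 0.018, 0.05], [0.526, 0.048, 0.2]]
scene [[0.572, 0.011, 0.0], [0.518, 0.004, 0.05], [0.357, -0.018, 0.2]]
scene [[0.965, 0.075, 0.0], [0.878, 0.063, 0.05], [0.618, 0.025, 0.2]]
w [[0.543, -0.002, 0.0], [0.505, 0.05, 0.1], [0.466, 0.102, 0.2]]
w [[0.972, -0.014, 0.0], [0.819, 0.041, 0.1], [0.665, 0.096, 0.2]]
w [[0.535, -0.136, 0.0], [0.498, -0.048, 0.1], [0.462, 0.04, 0.2]]
```

Request:
{"op": "move_arm", "data": {"moves": [[[0.75,-0.76,0,0,0,0],[0.75,-0.76,0,0,0,0],[0.75,-0.76,0,0,0,0],[0.75,-0.76,0,0,0,0],[0.75,-0.76,-0.2,0,0,0],[0.75,-0.76,-0.4,0,0,0],[0.75,-0.76,-0.55,0,0,0],[0.75,-0.76,-0.55,0,0,0]]]}}

```text
clock: 2.4
position: [0.5749, 0.1126, 0.1465]
eef_rot: [-0.216, 0.976, 0.001, -0.003]
wrist_force: [-0.8, -0.4, 0.3]
grip_width: -0.002
gripper_force: 0.0
```

Run:
```python
from h import *
c=cap('wrist','w2'); cap('scene','s2');s=manip.observe(); print(s['clock'],s['position'],s['eef_rot'],s['joint_pos'],s['wrist_force'])
cv2.imwrite('pics/both.png',np.hstack([cv2.resize(c['image'],(400,300)),cv2.resize(load('s2')['image'][130:250,170:330],(400,300))]))
print(proj(c,[[.605,.1588,.109],[.505,.113,.05]]))
```

```text
2.5 [0.5771657  0.11212378 0.14978561] [-2.16008620e-01  9.76391346e-01  1.89552814e-04  4.24596027e-04] [ 9.51947615e-02  1.99487470e-01  1.40627323e+00  4.80361721e-04
  1.53503547e+00 -1.91106804e+00] [ 0.35995149 -0.24273944  0.63504834]
[[290.76039056 276.1301744 ]
 [287.44832774 126.58251639]]
```

View pics/both.png

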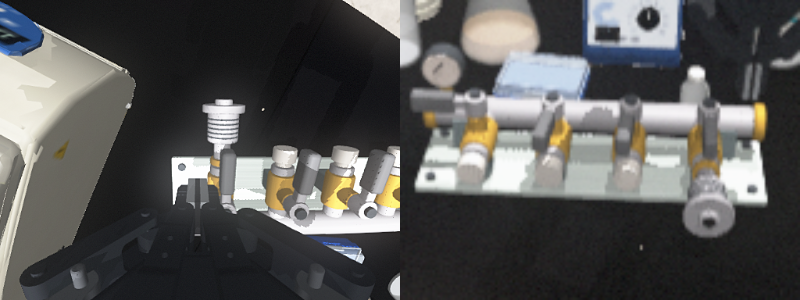

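```bash
cat > sw.py <<'E'
import numpy as np
st=np.array([.605,.1588]);a=np.radians(24.7);e=np.array([np.cos(a),np.sin(a)]);n=np.array([-e[1],e[0]])
def tool(th,r,h): t=np.radians(th);return st+r*(-np.cos(t)*e+np.sin(t)*n)-h*(np.sin(t)*e+np.cos(t)*n)
P0=np.array([.5775,.111])
for b,L in((P0,[(0,32),(0,26),(7,21),(14,20),(21,20),(28,20),(35,20),(42,20),(45,20)]),(tool(45,.04,.02),[(52,20),(59,20),(66,20),(73,20),(80,20),(87,20),(90,20),(90,17),(90,15),(90,12)])):
    for th,h in L:
        p=tool(th,.04,h/1000); t0=45 if b is not P0 else 0
        print(th,h,((p-b)/.15).round(3),-(th-t0)/45)
    print(tool(th,.04,h/1000))
E
python3 sw.py
```

```text
0 32 [0.03  0.013] 0.0
0 26 [0.013 0.05 ] 0.0
7 21 [-0.028  0.104] -0.15555555555555556
14 20 [-0.054  0.138] -0.3111111111111111
21 20 [-0.074  0.168] -0.4666666666666667
28 20 [-0.091  0.201] -0.6222222222222222
35 20 [-0.103  0.235] -0.7777777777777778
42 20 [-0.111  0.271] -0.9333333333333333
45 20 [-0.113  0.286] -1.0
[0.56054573 0.15391965]
52 20 [-0.002  0.036] -0.15555555555555556
59 20 [0.001 0.073] -0.3111111111111111
66 20 [0.008 0.108] -0.4666666666666667
73 20 [0.019 0.143] -0.6222222222222222
80 20 [0.035 0.176] -0.7777777777777778
87 20 [0.054 0.207] -0.9333333333333333
90 20 [0.064 0.219] -1.0
90 17 [0.082 0.227] -1.0
90 15 [0.094 0.233] -1.0
90 12 [0.112 0.241] -1.0
[0.57738322 0.19012592]
```

Request:
{"op": "move_arm", "data": {"moves": [[[0,0,-0.13,0,0,0],[0,0,-0.26,0,0,0],[0,0,-0.39,0,0,0],[0,0,-0.39,0,0,0],[0,0,-0.39,0,0,0]]]}}

```text
clock: 3.12
position: [0.5777, 0.1106, 0.0903]
eef_rot: [-0.215, 0.977, 0.0, 0.0]
wrist_force: [0.3, 0.3, 0.2]
grip_width: -0.005
gripper_force: 0.0
```

Request:
{"op": "move_arm", "data": {"moves": [[[0.02,0.03,0,0,0,0],[0.01,0.05,0,0,0,0],[-0.03,0.1,0,0,0,-0.15],[-0.05,0.14,0,0,0,-0.31],[-0.07,0.17,0,0,0,-0.47],[-0.09,0.2,0,0,0,-0.62],[-0.1,0.24,0,0,0,-0.78],[-0.11,0.27,0,0,0,-0.93],[-0.11,0.29,0,0,0,-1],[-0.11,0.29,0,0,0,-1]]]}}

```text
clock: 4.38
position: [0.5602, 0.1534, 0.0909]
eef_rot: [0.175, 0.985, -0.001, -0.001]
wrist_force: [-3.6, -3.8, 2.8]
grip_width: -0.0
gripper_force: 2.3
```

Run:
```python
from h import *
c=cap('wrist','w3'); cap('scene','s3'); t=cap('top','t3');s=manip.observe(); print(s['clock'],s['position'],s['eef_rot'],s['joint_pos'],s['wrist_force'])
cv2.imwrite('pics/both3.png',np.hstack([cv2.resize(c['image'],(400,300)),cv2.resize(load('s3')['image'][130:250,170:330],(400,300))]))
```

```text
4.525 [0.56027785 0.15337072 0.09079091] [ 1.74737915e-01  9.84614227e-01 -1.04976046e-03 -6.18255911e-04] [ 0.1704773   0.22421748  1.49764856 -0.001573    1.42160224 -1.04880433] [-4.0544965  -3.18117831  2.2413586 ]
```

View pics/both3.png

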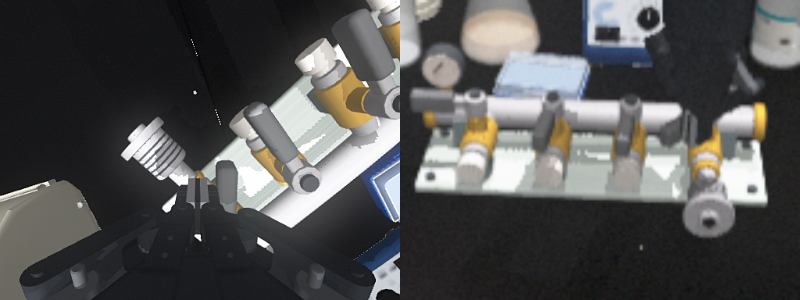

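The lever is following the finger at about 45°, with about 5 N on the wrist. I'll carry on.

Request:
{"op": "move_arm", "data": {"moves": [[[0,0.04,0,0,0,-0.16],[0,0.07,0,0,0,-0.31],[0.01,0.11,0,0,0,-0.47],[0.02,0.14,0,0,0,-0.62],[0.035,0.175,0,0,0,-0.78],[0.055,0.205,0,0,0,-0.93],[0.065,0.22,0,0,0,-1],[0.065,0.22,0,0,0,-1]]]}}

```text
clock: 5.52
position: [0.5699, 0.1876, 0.0906]
eef_rot: [0.538, 0.843, -0.0, -0.001]
wrist_force: [-4.9, -0.3, 3.1]
grip_width: 0.001
gripper_force: 2.4
```

Request:
{"op": "move_arm", "data": {"moves": [[[0.01,0.005,0,0,0,0],[0.02,0.01,0,0,0,0],[0.02,0.01,0,0,0,0]]]}}

```text
clock: 5.9
position: [0.5707, 0.1881, 0.0906]
eef_rot: [0.538, 0.843, -0.003, -0.003]
wrist_force: [-11.5, -3.0, 6.5]
grip_width: 0.0
gripper_force: 6.0
```

Request:
{"op": "move_arm", "data": {"moves": [[[0.015,0.007,0,0,0,0],[0.03,0.015,0,0,0,0],[0.03,0.015,0,0,0,0]]]}}

```text
clock: 6.28
position: [0.571, 0.1883, 0.0905]
eef_rot: [0.538, 0.843, -0.007, -0.006]
wrist_force: [-23.8, -8.9, 14.1]
grip_width: -0.004
gripper_force: 12.7
```

Request:
{"op": "move_arm", "data": {"moves": [[[-0.1,-0.045,0,0,0,0],[-0.2,-0.09,0,0,0,0],[-0.2,-0.09,0.25,0,0,0.2],[-0.25,-0.12,0.5,0,0,0.4],[-0.4,-0.3,0.75,0,0,0.6],[-0.5,-0.5,0.75,0,0,0.8],[-0.5,-0.5,0.75,0,0,1],[-0.5,-0.5,0.75,0,0,1]]]}}

```text
clock: 7.28
position: [0.5039, 0.1157, 0.2033]
eef_rot: [0.176, 0.984, 0.001, 0.001]
wrist_force: [1.2, -0.7, -0.0]
grip_width: 0.003
gripper_force: 0.0
```

Request:
{"op": "move_arm", "data": {"moves": [[[0,0,0,0,0,0.25],[0,0,0,0,0,0.5],[0,0,0,0,0,0.75],[0,0,0,0,0,1],[0,0,0,0,0,1],[0,0,0,0,0,1]]], "jaw": -0.3}}

```text
clock: 8.02
position: [0.5036, 0.1161, 0.2027]
eef_rot: [-0.214, 0.977, 0.0, 0.0]
wrist_force: [0.5, -0.2, -0.6]
grip_width: 0.352
gripper_force: 0.0
```

Run:
```python
from h import *
c=cap('wrist','w4'); t=cap('top','t4');s4=cap('scene','s4');s=manip.observe(); print(s['clock'],s['position'],s['eef_rot'],s['joint_pos'],s['wrist_force'],s['grip_width'])
cv2.imwrite('pics/both4.png',np.hstack([cv2.resize(c['image'],(400,300)),cv2.resize(s4['image'][130:250,170:330],(400,300))]))
```

```text
8.175 [0.50339604 0.11598774 0.20277998] [-2.14285829e-01  9.76770997e-01  5.31789461e-05  2.97170971e-05] [ 1.16601595e-01  2.00475035e-02  1.49744789e+00  1.11887550e-04
  1.62404867e+00 -1.88611001e+00] [-0.1580307   0.12117411  0.10738113] 0.3495802401511161
```

View pics/both4.png

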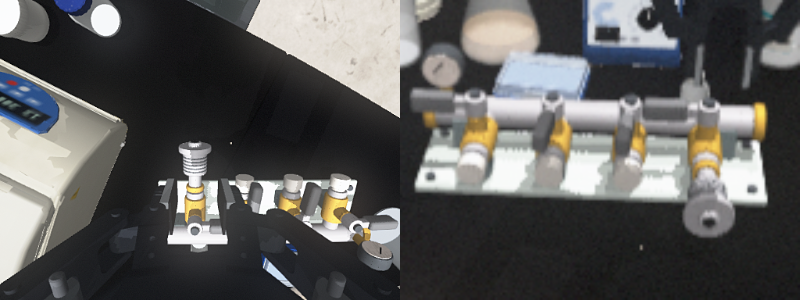

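The lever now lies crosswise and the neighbours are unchanged. Next I'll lower the fingers in front of the coupler, straddling the nose axis.

Request:
{"op": "move_arm", "data": {"moves": [[[-0.14,-0.09,0,0,0,0],[-0.14,-0.09,-0.25,0,0,0],[-0.14,-0.09,-0.5,0,0,0],[-0.14,-0.09,-0.75,0,0,0],[-0.14,-0.09,-1,0,0,0],[-0.14,-0.09,-1,0,0,0]]], "jaw": -0.4}}

```text
clock: 8.93
position: [0.4794, 0.1021, 0.0496]
eef_rot: [-0.215, 0.977, 0.001, -0.004]
wrist_force: [0.4, 0.1, 0.4]
grip_width: 0.299
gripper_force: 0.0
```

Request:
{"op": "move_arm", "data": {"moves": [[[0,0,-0.12,0,0,0],[0,0,-0.12,0,0,0],[0,0,-0.12,0,0,0]]]}}

```text
clock: 9.3
position: [0.4835, 0.1025, 0.0367]
eef_rot: [-0.215, 0.977, -0.0, 0.001]
wrist_force: [-0.2, -0.1, 1.2]
grip_width: 0.298
gripper_force: 0.0
```

Run:
```python
from h import *
c=cap('wrist','w5'); s4=cap('scene','s5');s=manip.observe(); print(s['clock'],s['position'],s['eef_rot'],s['wrist_force'],s['grip_width'])
cv2.imwrite('pics/both5.png',np.hstack([cv2.resize(c['image'],(400,300)),cv2.resize(s4['image'][130:250,170:330],(400,300))]))
```

```text
9.4 [0.48341474 0.10255359 0.03646891] [-2.14976938e-01  9.76618104e-01 -1.07362966e-04  1.40819602e-03] [-0.24578574 -0.10118255  0.27542495] 0.2988002795093644
```

View pics/both5.png

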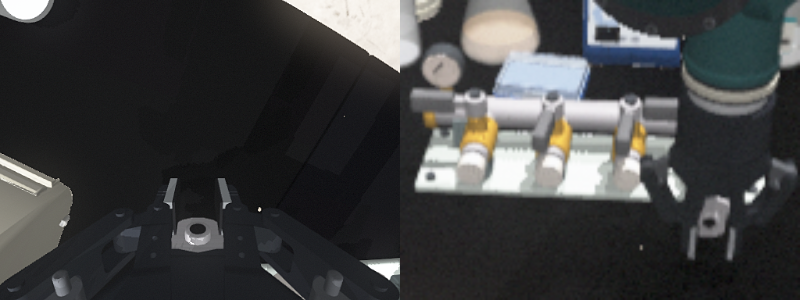

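The fingers straddle the nose and are centred: nose at (199,235), fingers at columns 170 and 227. I'll push along the line axis.

Request:
{"op": "move_arm", "data": {"moves": [[[0.05,0.023,0,0,0,0],[0.1,0.045,0,0,0,0],[0.12,0.055,0,0,0,0],[0.14,0.064,0,0,0,0],[0.14,0.064,0,0,0,0]]]}}

```text
clock: 10.02
position: [0.5026, 0.1117, 0.0347]
eef_rot: [-0.215, 0.977, -0.0, -0.001]
wrist_force: [-3.5, -1.5, 4.5]
grip_width: 0.303
gripper_force: 2.2
```

Request:
{"op": "move_arm", "data": {"moves": [[[0.015,0.007,0,0,0,0],[0.03,0.014,0,0,0,0],[0.045,0.021,0,0,0,0],[0.045,0.021,0,0,0,0]]]}}

```text
clock: 10.52
position: [0.5084, 0.1144, 0.0347]
eef_rot: [-0.215, 0.977, -0.0, -0.002]
wrist_force: [-6.3, -2.3, 4.8]
grip_width: 0.298
gripper_force: 3.9
```

Request:
{"op": "move_arm", "data": {"moves": [[[0.015,0.007,0,0,0,0],[0.03,0.014,0,0,0,0],[0.045,0.021,0,0,0,0],[0.045,0.021,0,0,0,0]]]}}

```text
clock: 11.02
position: [0.5125, 0.1163, 0.0347]
eef_rot: [-0.215, 0.977, -0.001, -0.006]
wrist_force: [-14.1, -7.5, 11.8]
grip_width: 0.297
gripper_force: 8.1
```

Request:
{"op": "move_arm", "data": {"moves": [[[0.01,0.005,0,0,0,0],[0.02,0.009,0,0,0,0],[0.02,0.009,0,0,0,0]]]}}

```text
clock: 11.4
position: [0.5124, 0.1162, 0.0346]
eef_rot: [-0.215, 0.977, -0.002, -0.009]
wrist_force: [-23.1, -10.9, 18.0]
grip_width: 0.298
gripper_force: 13.1
```

Run:
```python
from h import *
cap('wrist','w6');cap('scene','s6');cap('top','t6')
```

Request:
{"op": "move_arm", "data": {"moves": [[[-0.055,-0.026,0,0,0,0],[-0.09,-0.042,0,0,0,0],[-0.09,-0.042,0,0,0,0]]]}}

```text
clock: 11.92
position: [0.5047, 0.1126, 0.0345]
eef_rot: [-0.215, 0.977, -0.0, -0.002]
wrist_force: [-3.8, -2.1, 2.7]
grip_width: 0.295
gripper_force: 2.8
```

Request:
{"op": "move_arm", "data": {"moves": [[[-0.012,-0.006,0,0,0,0],[-0.012,-0.006,0,0,0,0]]]}}

```text
clock: 12.18
position: [0.5034, 0.112, 0.0345]
eef_rot: [-0.215, 0.977, -0.0, -0.001]
wrist_force: [-4.9, -2.8, 2.2]
grip_width: 0.304
gripper_force: 2.5
```

Request:
{"op": "move_arm", "data": {"moves": [[[-0.012,-0.006,0,0,0,0],[-0.012,-0.006,0,0,0,0]]]}}

```text
clock: 12.42
position: [0.5023, 0.1114, 0.0345]
eef_rot: [-0.215, 0.977, 0.0, -0.0]
wrist_force: [-4.5, -1.9, 1.4]
grip_width: 0.3
gripper_force: 2.1
```

Request:
{"op": "move_arm", "data": {"moves": [[[-0.012,-0.006,0,0,0,0],[-0.012,-0.006,0,0,0,0]]]}}

```text
clock: 12.68
position: [0.5019, 0.111, 0.0351]
eef_rot: [-0.215, 0.977, 0.0, 0.001]
wrist_force: [-0.6, -0.1, -0.6]
grip_width: 0.297
gripper_force: 0.0
```

Request:
{"op": "move_arm", "data": {"moves": [[[-0.1,-0.046,0,0,0,0],[-0.18,-0.083,0,0,0,0],[-0.18,-0.083,0,0,0,0],[-0.18,-0.083,0.3,0,0,0],[-0.18,-0.083,0.6,0,0,0],[-0.18,-0.083,0.9,0,0,0],[-0.18,-0.083,0.9,0,0,0]]]}}

```text
clock: 13.55
position: [0.4773, 0.0987, 0.1752]
eef_rot: [-0.215, 0.977, -0.001, 0.006]
wrist_force: [0.9, 0.8, -1.0]
grip_width: 0.304
gripper_force: 0.0
```

Request:
{"op": "move_arm", "data": {"moves": [[[-0.6,0,0.4,0,0,0],[-0.6,0,0.4,0,0,0],[-0.6,0,0.4,0,0,0]]]}}

```text
clock: 13.92
position: [0.3838, 0.0986, 0.2317]
eef_rot: [-0.215, 0.977, -0.0, 0.003]
wrist_force: [1.6, -0.6, 0.5]
grip_width: 0.303
gripper_force: 0.0
```

Run:
```python
from h import *
cap('wrist','w7');s=cap('scene','s7');t=cap('top','t7');o=manip.observe();print(o['clock'],o['wrist_force'])
r=lambda i,y0,y1,x0,x1:cv2.resize(i[y0:y1,x0:x1],(400,300),interpolation=cv2.INTER_CUBIC)
cv2.imwrite('pics/fin.png',np.vstack([np.hstack([r(s['image'],135,231,190,318),r(load('scene0')['image'],135,231,190,318)]),np.hstack([r(load('w6')['image'],0,384,0,512),r(t['image'],130,250,165,325)])]))
```

```text
14.075 [-0.25353547 -0.38937352 -0.54337117]
```

View pics/fin.png

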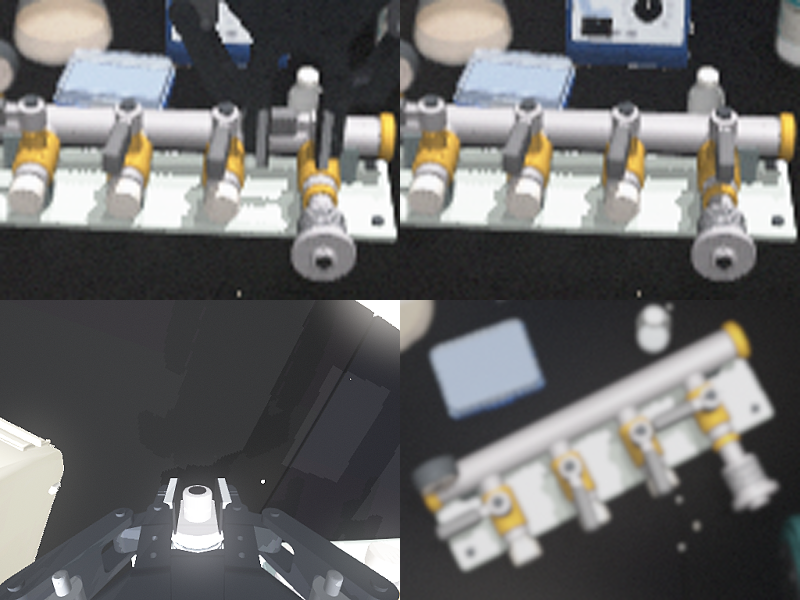

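Top left shows the sleeve home and looking as it did at the start. The lever is crosswise, the neighbours and bystanders are unchanged, and bottom left shows the nose standing well out while the sleeve was pushed back. Handing in.

```bash
python3 -c "
from workcell import manip
print(manip.finish_job())"
```

```text
the job is handed in; nothing more can be done
None
```

The coupler line's valve is shut against its crosswise stop, and after that the sleeve was pushed back to its stop and sprang home; the neighbouring valves and loose items look unmoved in the last pictures, and the job was handed in at about 14 s with no verdict shown.

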